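# Switch on the lathe at its guarded toggle

## Robot

A 6-joint arm with a two-finger parallel gripper is mounted at the origin on the work surface. World frame = base frame: x ahead of the robot, y to its left, z up, the work surface at z = 0. Lengths are in mm, angles in rad, forces in N, time in s.
With the tool pointing down it reaches from about 350 to 875 mm from the base axis. Payload 4.2 kg.
Tool frame: the origin (TCP) lies midway between the tips of the shut fingers; the grasp point (between the pads) lies 19 mm behind it (arm.tcp_to_grasp is the distance from the TCP to the grasp point, in mm); z points along the fingers, y is the line along which they close (so a half turn about z gives the same grasp; the last joint's range is limited). The gripper opens to 85 mm and grips with 20 to 120 N. Pads are 22 mm wide; open, the fingers measure 114 mm over their backs; the gripper's body (76 mm by 85 mm) begins 54 mm behind the grasp point. The pads swing forward as they close: fully open they stand 13 mm farther back than shut.
Start: joints at [1.504, 0.385, 0.008, 0, -1.194, -0.259], TCP at [200.009, 592.111, 231.312] pointing down, gripper open.
Joint ranges: [-3.14, 3.14], [-1.21, 2.06], [-1.07, 1.41], [-3.16, 2.05], [-2.99, -0.16], [-3.1, 3.1]. Speed limits (rad/s): [2.79, 2.79, 3.14, 3.14, 3.14, 3.14].

## Interface

Orientations are given as a unit quaternion [x, y, z, w].
In Python, from bench import arm, imaging, job, models gives the robot as it stands.
- The arm moves only by the tool arm_command, never from a script. Its argument "rows" is a list of rows, each an object with "grip": the opening, from 0 (shut) to 1 (fully open); "linear": the shift along the tool's x, y, z in mm, a list of three; "rot": the turn, a rotation vector about the tool's x, y, z in rad, a list of three. In form: [{"grip": grip, "linear": [tx, ty, tz], "rot": [rx, ry, rz]}, ...]. A call has 1 to 10 rows; each row is the pose to reach, as a shift and turn from the pose commanded when the call began, along the tool's axes at that moment; what a row does not reach only later rows make up. A row lasts 1/8 s, in which the tool goes at most 62.5 mm and 10.7 degrees, less where a joint would pass 70% of its speed; a pose out of reach is approached as far as the arm can. A call with a gripper value outside its range is refused whole. The fingers move at their own pace and stop on an object; the grip force is fixed at half the most. Time passes only in rows, so rows that repeat a pose let the fingers close. It gives the time, the measured TCP pose, the force, the opening and the grip force at its end, in the units of the state.
- arm.read_state(): the state, without advancing time (a new reading comes with each control period).
- imaging.get_image(name): name is "scene" or "top" or "wrist"; returns a dict with "frame" (480x640x3 uint8, red, green, blue), "fx", "fy", "cx", "cy" (pixels), "extrinsics" (4x4, takes a point from world to camera coordinates); the wrist camera has in their place "T_tool_cam" (4x4, takes a point from camera to tool coordinates, whose origin is the TCP and whose axes are the flange's). Camera axes: x right, y down, z forward; pixel columns grow to the right and rows downward; lengths in mm; the calibration is good to about 2 mm. A picture is of the moment at which its call begins: read the wrist's pose just before it. There is no depth.
- job.job_done(): hands the job in; it is judged then, once.
Trained networks look in a picture, given as the dict that the camera call returned (one of the last four; its "shot" number tells which), for a name from the list of things; names that differ only in an ending like _2 or _b are one class to them, and where a whole thing is asked for, a point or a joint stands for the part that bears it (a point fixed in the world has none). Each returns a list of dicts, best first, with "score" (0 to 1); they miss things now and then, are a little off and sometimes report something else, mostly with a low value. They report only what shows in the picture. A call takes as long as a camera call.
- models.spot_in(picture, query): "rect" ([left, top, right, bottom] in pixels, round what is visible of it).
- models.tip_of(picture, query): "pixel" ([column, row] in pixels: a listed point, or the origin of a listed thing).
The state is a dict: "clock": time; "joints": joint angles; "joint_vel": joint speeds; "joint_efforts": joint torques, N m; "position": TCP position; "ee_rot": TCP orientation; "contact_force": force on the tool from outside, world axes, zero at the start; "wrist_torque": the same for the moment, N m; "gripper_width": finger opening in mm; "grasp_force": force on a finger pad.
Only numpy, scipy, OpenCV 4.12 (cv2) and the standard library are available. Lean on these libraries where they do the work, as an engineer would, in place of code of your own. Each camera call takes 0.05 s, during which the arm holds its last target. There are 200 camera calls.

## Task

Switch the lathe's drive on at the guarded switch box: with a finger, push the hinged steel guard well up and back and keep it up while the same finger pushes the toggle beneath it all the way over, away from the box's front and towards the guard's hinge; then draw the finger out so that the guard drops fully shut. Touch and push only: pick nothing up, leave the open lamp switch as it is, and leave the things lying about where they are.

Things in the scene. Friction and masses are not known exactly. Their poses are not given: they have to be found in the camera images.
- switchbox: Guarded switch box, bolted to the bench: grey housing 130 (x) x 130 (y) x 60 mm high, origin at the centre of its underside, z up. Its front faces its own -x, towards the robot give or take its yaw. On its top stand two fixed upright steel cheeks, 4 mm thick, 44 mm high, centred at own y = +/-56 mm, from own x = -32 to +52 mm (108 mm clear between them). The hinged guard roofs the space between the cheeks; at the front, under the lip, this space is open, 44 mm high.
- guard_hinge (a point): Middle of the guard's hinge axis: 45 mm behind the box's centre (own +x) and 104 mm above the bench. The axis runs along the box's y. Axes as the box's.
- guard (a joint): Angle of the guard in rad: 0 shut (level), grows as its front edge swings up and back about the hinge, stop at 1.7. It never stays open: a light spring and its weight (about 60 g) shut it when let go (under 1 N at the lip lifts it).
- guard_lip (a point): Middle of the outer edge of the guard's front lip. The guard is a plain steel plate, 116 mm wide (along the hinge), 4 mm thick, reaching 82 mm forward from the hinge; its underside is level with the hinge axis when shut. There the lip goes on for 25 mm, bent 40 degrees upward; shut, its outer edge is 101 mm in front of the hinge and 16 mm above the hinge axis, so 120 mm above the bench. Axes turn with the guard.
- toggle (a joint): Angle of the toggle under the guard in rad: about 0 = off, leaning to the box's front; 0.6 = on, leaning back to the hinge, at its stop. It swings about the box's y axis, at own x = +18 mm, 62 mm above the bench, stays where it is left, and takes about 2 N at its tip to move.
- toggle_tip (a point): Centre of the 14 mm ball on the toggle's tip, 32 mm from its pivot, stem 9 mm thick; the ball centre is about 93 mm above the bench at either end, 9 mm in front of the pivot when off and 9 mm behind it when on, midway between the cheeks.
- lampswitch (a joint): Angle in rad of the lever of the other, smaller, open switch box (the bench lamp), about 0 at the start; it is to be left alone.
- lampswitch_base: The open lamp switch: fixed grey block 70 (x) x 50 (y) x 25 mm high with an uncovered lever 50 mm long that ends in a 26 mm ball (85 mm above the bench at most). Origin at the centre of its underside. Bystander.
- bowlblank: loose turned bowl blank of pale wood, 124 mm across, 55 mm high; bystander. Origin at the centre of its underside.
- spindle: loose upright dark wood cylinder, 44 mm across, 85 mm high; bystander. Origin at the centre of its underside.
- gouge: loose woodturning gouge lying flat, wooden handle 150 mm long and 28 mm thick (towards its -x) and steel shaft 110 mm long (towards its +x), origin on the table under where they join; bystander
- wax: loose jar, 64 mm across, 60 mm high; bystander. Origin at the centre of its underside.
- mug: loose white mug, 76 mm across, 85 mm high, handle towards its +y; bystander. Origin at the centre of its underside.
- glue: loose white bottle, 52 mm across, 130 mm high; bystander. Origin at the centre of its underside.
- chuckring: loose steel ring lying flat, 80 mm across, 22 mm high; bystander. Origin at the centre of its underside.

How it is judged (in metres and radians):
On the way, in this order (a step that is already met when the one before it is completed fails the run):
1. the guard is swung well up (over 0.6 rad) while the toggle is still off (value of joint guard above 0.6 rad and value of joint toggle below 0.2 rad), for 0.05 s.
2. the toggle is pushed all the way on under the raised guard (value of joint toggle above 0.5 rad and value of joint guard above 0.3 rad), for 0.1 s.
At the end, for the whole second after the job is handed in: The toggle is on (over 0.5 of 0.6 rad), the guard is shut (under 0.08 rad) and at rest, the lamp switch is as it was (under 0.35 rad), and every loose thing is within 30 mm of where it was (value of joint toggle above 0.5 rad and value of joint guard below 0.08 rad and velocity of joint guard below 0.05 rad/s and value of joint lampswitch below 0.35 rad and distance of each of bowlblank, spindle, gouge, wax, mug, glue, chuckring from where it was at the start of the episode below 0.03 m); the robot touches nothing.
It fails at once if a loose thing is moved more than 30 mm, or lifted (distance of any of bowlblank, spindle, gouge, wax, mug, glue, chuckring from where it was at the start of the episode above 0.03 m).
It fails at once if the lamp switch's lever is moved over (value of joint lampswitch above 0.35 rad).
It also fails if it takes over 43 s, if anything falls off the work surface, if the arm or the gripper's body presses on something with over 40 N, if the wrist force passes 120 N, or if a joint passes its speed limit or range.

## Working session

There is one attempt and no reset: what is moved stays moved. The work goes in short steps, Python scripts to look and compute and a tool call to move; the robot and the scene stay as the last step left them, time stands still between calls to the robot, and variables do not carry over. Pictures are saved under pics/ and viewed, at most 10 in all, crops included, and the job is handed in when it is done.

Besides the shell and the picture viewer there is one more tool, called after ">>>" by a JSON object that holds its "method" and its "body". arm_command: Moves the arm, as the interface text tells. Its arguments: {"type":"object","properties":{"rows":{"type":"array"}},"required":["rows"]}

```bash
mkdir -p pics; ls; cat > h.py <<'E'
import numpy as np, cv2
from bench import arm, imaging, job, models
from scipy.spatial.transform import Rotation as R
def ray(p,px,st=None):
    d=np.array([(px[0]-p["cx"])/p["fx"],(px[1]-p["cy"])/p["fy"],1.])
    if "extrinsics" in p: T=np.linalg.inv(np.array(p["extrinsics"]))
    else:
        W=np.eye(4);W[:3,:3]=R.from_quat(st["ee_rot"]).as_matrix();W[:3,3]=st["position"];T=W@np.array(p["T_tool_cam"])
    return T[:3,3],T[:3,:3]@d
def atz(p,px,z,st=None):
    o,d=ray(p,px,st);return o+d*(z-o[2])/d[2]
def proj(p,X,st=None):
    if "extrinsics" in p: T=np.array(p["extrinsics"])
    else:
        W=np.eye(4);W[:3,:3]=R.from_quat(st["ee_rot"]).as_matrix();W[:3,3]=st["position"];T=np.linalg.inv(W@np.array(p["T_tool_cam"]))
    c=T[:3,:3]@np.asarray(X,float)+T[:3,3];return np.array([p["fx"]*c[0]/c[2]+p["cx"],p["fy"]*c[1]/c[2]+p["cy"]])
def tri(rs):
    A=0;b=0
    for o,d in rs:
        d=d/np.linalg.norm(d);P=np.eye(3)-np.outer(d,d);A=A+P;b=b+P@o
    return np.linalg.solve(A,b)
E
cat > a.py <<'E'
from h import *
np.set_printoptions(precision=1,suppress=True)
s=arm.read_state();print(s["clock"],s["position"],s["ee_rot"])
zs=dict(switchbox=0,guard_hinge=104,guard_lip=120,toggle_tip=93,lampswitch_base=0,bowlblank=0,spindle=0,gouge=0,wax=0,mug=0,glue=0,chuckring=0)
for n in("scene","top"):
    p=imaging.get_image(n);cv2.imwrite(f"pics/{n}.png",p["frame"][:,:,::-1])
    print(n,np.linalg.inv(np.array(p["extrinsics"]))[:3,3])
    for q,z in zs.items():
        for r in models.tip_of(p,q)[:2]: print(q,np.array(r["pixel"]),round(r["score"],2),atz(p,r["pixel"],z))
print(arm.read_state()["clock"])
E
python3 a.py
```

```text
pics
0.0 [199.9 591.6 230.2] [ 1.  -0.2 -0.   0. ]
scene [1457.  -195.1  646.1]
switchbox [381.5 292. ] 0.86 [605.1 148.5   0. ]
guard_hinge [393.5 263.1] 0.71 [647.5 152.  104. ]
guard_lip [363.6 234.1] 0.93 [541.  117.6 120. ]
toggle_tip [142.4 317.7] 0.27 [ 718.8 -350.1   93. ]
lampswitch_base [257.2 317.2] 0.78 [ 640.6 -139.9    0. ]
bowlblank [330.9 362.5] 0.91 [803.3 -18.9   0. ]
spindle [310.1 292.2] 0.7 [573.8 -12.1   0. ]
gouge [392.9 240.9] 0.53 [384.2 256.1   0. ]
gouge [256.1 318.8] 0.44 [ 645.5 -142.8    0. ]
wax [160.1 282.3] 0.81 [ 466.5 -347.8    0. ]
mug [478.5 279.9] 0.89 [603.3 392.9   0. ]
glue [141.4 314.9] 0.75 [ 584.5 -379.     0. ]
chuckring [298.1 258.5] 0.95 [424.3 -12.7   0. ]
chuckring [394.1 265.1] 0.55 [501.4 216.8   0. ]
top [ 408.7    5.8 1099.4]
switchbox [259.2 240.7] 0.67 [607.5 133.    0. ]
guard_hinge [244.8 221.3] 0.94 [634.1 156.2 104. ]
guard_lip [257.9 241.5] 0.28 [583.9 122.  120. ]
toggle_tip [206.8 330.3] 0.25 [383.  232.9  93. ]
lampswitch_base [363.6 226.4] 0.65 [ 649.6 -134.7    0. ]
bowlblank [322.8 169.5] 0.61 [801.4 -27.7   0. ]
bowlblank [366.2 232.7] 0.37 [ 633.1 -141.3    0. ]
spindle [312.3 250.3] 0.87 [584.9  -3.3   0. ]
gouge [208.6 330. ] 0.98 [381.5 249.5   0. ]
gouge [156.4 241.8] 0.43 [600.1 395.1   0. ]
wax [445.2 298.5] 0.66 [ 468.1 -338.7    0. ]
mug [155.9 241.8] 0.68 [600.1 396.3   0. ]
glue [461.4 252. ] 0.97 [ 587.  -384.8    0. ]
chuckring [318.2 315.7] 0.91 [420.5 -20.5   0. ]
1.3
```

View both.

View pics/scene.png

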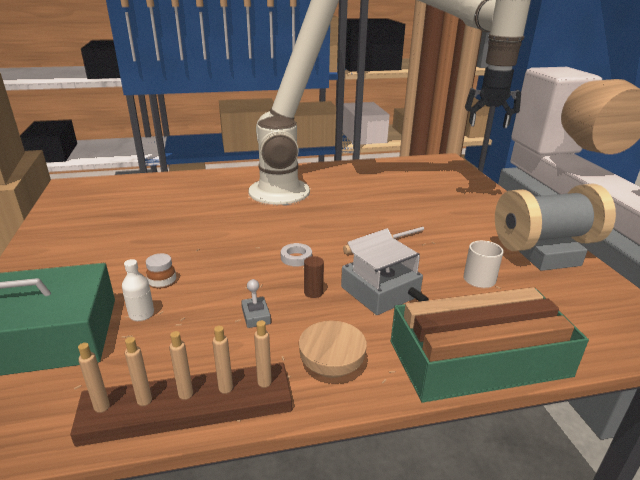

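View pics/top.png

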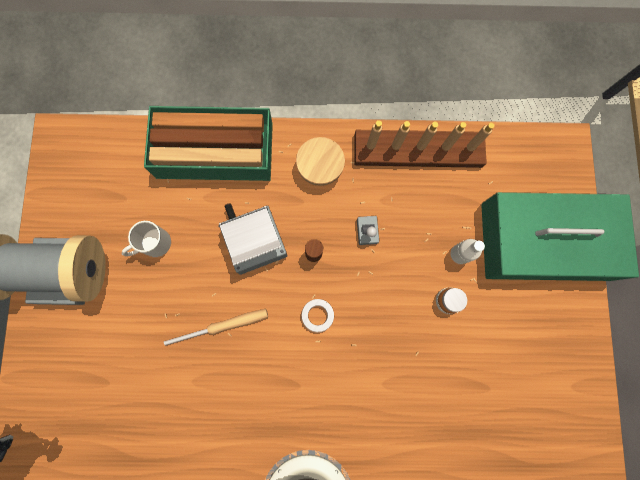

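```bash
python3 - <<'E'
import cv2,numpy as np
a=cv2.imread('pics/top.png')[195:285,205:305];b=cv2.imread('pics/scene.png')[222:312,330:440]
cv2.imwrite('pics/c.png',np.hstack([cv2.resize(a,None,fx=3.8,fy=3.8,interpolation=2),cv2.resize(b,None,fx=3.8,fy=3.8,interpolation=2)]))
E
```

```text
(no output)
```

View pics/c.png

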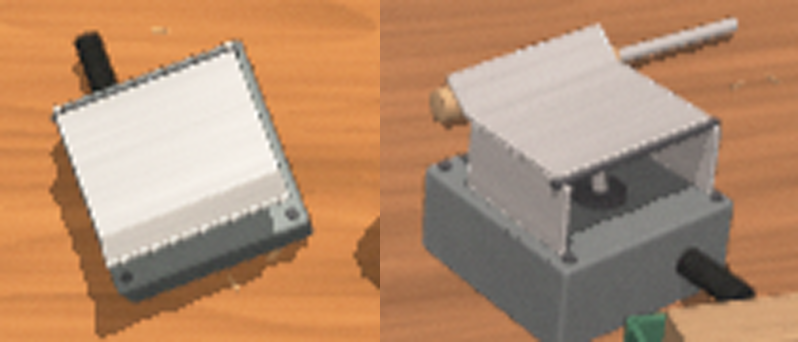

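```bash
cat > f.py <<'E'
from h import *
from scipy.optimize import least_squares
T=[((105,262),(-56,58,120)),((287,200),(-56,-58,120)),((310,226),(-65,-65,60)),((118,290),(-65,65,60))]
S=[((563,268),(65,-65,60)),((730,205),(65,65,60)),((427,165),(-65,-65,60)),((450,78),(-56,-58,120)),((600,27),(-56,58,120))]
pt=imaging.get_image("top");ps=imaging.get_image("scene")
obs=[(pt,np.array(a)/3.8+(205,195),b) for a,b in T]+[(ps,np.array(a)/3.8+(330-100,222),b) for a,b in S]
def f(v):
    return np.concatenate([proj(p,np.r_[R.from_euler('z',v[2]).as_matrix()[:2,:2]@b[:2]+v[:2],b[2]])-a for p,a,b in obs])
r=least_squares(f,[600,140,.29]);print(r.x,r.fun.round(1))
c,s=np.cos(r.x[2]),np.sin(r.x[2])
st=arm.read_state();print(st["clock"],st["position"],st["ee_rot"],st["gripper_width"])
E
python3 f.py
```

```text
[6.03696066e+02 1.44272869e+02 3.64047021e-01] [-0.7  0.3 -0.  -0.6 -0.6 -0.8 -1.4  0.6 -0.7  1.   1.4 -0.9 -1.4 -0.5
 -1.5  0.2 -0.3  0.5]
1.4 [199.99770896 592.11536197 231.30508741] [ 9.86761993e-01 -1.62175120e-01  8.75774291e-06  1.85543272e-05] 85.14997525080537
```

```bash
cat > m.py <<'E'
from h import *
import sys
np.set_printoptions(precision=3,suppress=True)
B=[604.,144.,0.36]
def pose(x,y,z,al=55):
    c,s=np.cos(B[2]),np.sin(B[2]);a=np.radians(al)
    p=np.array([B[0]+c*x-s*y,B[1]+s*x+c*y,z])
    Z=np.array([c*np.cos(a),s*np.cos(a),-np.sin(a)]);Y=np.array([s,-c,0]);return p,np.c_[np.cross(Y,Z),Y,Z]
def own(st):
    c,s=np.cos(B[2]),np.sin(B[2]);d=np.array(st["position"])-[B[0],B[1],0];return np.array([c*d[0]+s*d[1],-s*d[0]+c*d[1],d[2]])
def rel(p0,R0,x,y,z,al=55):
    p,M=pose(x,y,z,al);return (R0.T@(p-p0)).round(1),R.from_matrix(R0.T@M).as_rotvec().round(3)
E
python3 - <<'E'
from m import *
s=arm.read_state();R0=R.from_quat(s["ee_rot"]).as_matrix()
print(rel(np.array(s["position"]),R0,-150,0,190),pose(-150,0,190)[0]); 
p=imaging.get_image("wrist");print(np.array(p["T_tool_cam"]))
E
```

```text
(array([410.1, 390.2,  41.3]), array([ 0.209,  0.586, -0.664])) [463.615  91.159 190.   ]
[[  -0.      -0.953   -0.303   77.52 ]
 [   1.      -0.      -0.001    0.219]
 [   0.001   -0.303    0.953 -141.858]
 [   0.       0.       0.       1.   ]]
```

>>> {"method": "arm_command", "body": {"rows": [{"grip": 0, "linear": [205, 195, 0], "rot": [0, 0, 0]}, {"grip": 0, "linear": [205, 195, 0], "rot": [0, 0, 0]}, {"grip": 0, "linear": [205, 195, 0], "rot": [0, 0, 0]}, {"grip": 0, "linear": [205, 195, 0], "rot": [0, 0, 0]}, {"grip": 0, "linear": [410, 390, 41], "rot": [0.209, 0.586, -0.664]}, {"grip": 0, "linear": [410, 390, 41], "rot": [0.209, 0.586, -0.664]}, {"grip": 0, "linear": [410, 390, 41], "rot": [0.209, 0.586, -0.664]}, {"grip": 0, "linear": [410, 390, 41], "rot": [0.209, 0.586, -0.664]}, {"grip": 0, "linear": [410, 390, 41], "rot": [0.209, 0.586, -0.664]}, {"grip": 0, "linear": [410, 390, 41], "rot": [0.209, 0.586, -0.664]}]}}

```text
clock: 2.7
position: [431.6, 87.9, 215.6]
ee_rot: [0.943, 0.164, 0.285, -0.041]
contact_force: [-0.8, 0.2, 0.5]
gripper_width: -0.2
grasp_force: 0.0
```

```bash
python3 - <<'E'
from m import *
s=arm.read_state();R0=R.from_quat(s["ee_rot"]).as_matrix()
print(s["clock"],s["joints"],own(s),R0[:,2],rel(np.array(s["position"]),R0,-150,0,190),s["gripper_width"])
p=imaging.get_image("wrist")
for q in("toggle_tip","guard_lip","guard_hinge"):
  for r in models.tip_of(p,q)[:2]: print(q,r["pixel"],r["score"])
im=p["frame"][:,:,::-1].copy()
for X in [(-56,58,120),(-56,-58,120),(-65,65,60),(-65,-65,60),(-32,54,104),(-32,-54,104),(9,0,93)]:
    q=proj(p,pose(*X)[0],s);print(X,q);cv2.circle(im,tuple(int(v) for v in q),3,(0,0,255),1)
cv2.imwrite("pics/w1.png",im)
E
```

```text
2.7 [ 0.532 -0.181 -1.068  0.831 -0.162  0.595] [-181.067    8.218  215.625] [ 0.525  0.171 -0.834] (array([11.8,  7.2, 38.7]), array([ 0.025,  0.026, -0.007])) -0.1832767322184734
toggle_tip [138.4, 103.9] 0.33
guard_lip [323.2, 158.9] 0.79
guard_hinge [319.0, 73.1] 0.77
(-56, 58, 120) [256.372 157.219]
(-56, -58, 120) [390.923 155.824]
(-65, 65, 60) [258.967 193.73 ]
(-65, -65, 60) [385.293 192.124]
(-32, 54, 104) [264.406 142.206]
(-32, -54, 104) [380.734 141.111]
(9, 0, 93) [321.525 110.895]
```

View pics/w1.png

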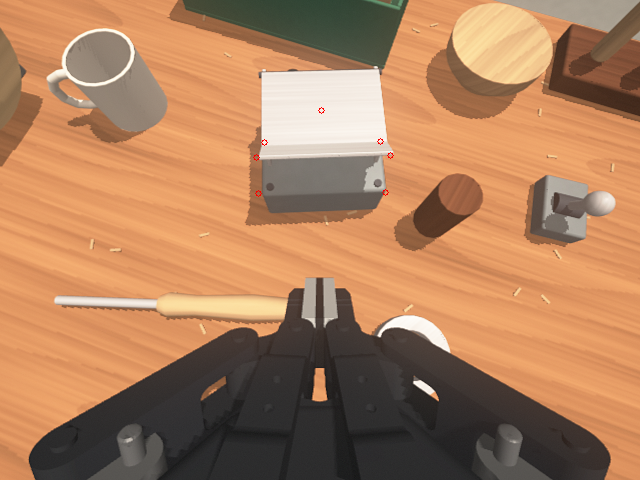

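>>> {"method": "arm_command", "body": {"rows": [{"grip": 0, "linear": [12, 7, 39], "rot": [0.025, 0.026, 0]}, {"grip": 0, "linear": [75, 7, 0], "rot": [0.025, 0.026, 0]}, {"grip": 0, "linear": [75, 7, 60], "rot": [0.025, 0.026, 0]}, {"grip": 0, "linear": [75, 7, 60], "rot": [0.025, 0.026, 0]}]}}

```text
clock: 3.4
position: [527.1, 118.7, 210.0]
ee_rot: [0.942, 0.175, 0.281, -0.058]
contact_force: [-0.2, 0.1, 0.1]
gripper_width: 0.1
grasp_force: 0.0
```

```bash
sed -i 's/^B=.*/B=[604.,143.,0.355]/' m.py; python3 - <<'E'
from m import *
s=arm.read_state();R0=R.from_quat(s["ee_rot"]).as_matrix()
print(s["clock"],s["joints"],own(s),R0[:,2],rel(np.array(s["position"]),R0,-115,0,90))
E
```

```text
3.4 [ 0.528  0.031 -0.82   0.5   -0.161  0.939] [-80.53    3.935 209.98 ] [ 0.509  0.208 -0.835] (array([-94.8,   4.8,  81.1]), array([-0.018,  0.028,  0.007]))
```

```bash
python3 - <<'E'
from m import *
s=arm.read_state();R0=R.from_quat(s["ee_rot"]).as_matrix();p=np.array(s["position"])
print(rel(p,R0,-115,0,180,70),rel(p,R0,-115,0,95,70))
E
```

```text
(array([-45.3,   3.7,   6. ]), array([-0.017, -0.234,  0.009])) (array([-92.1,   4.7,  77. ]), array([-0.017, -0.234,  0.009]))
```

>>> {"method": "arm_command", "body": {"rows": [{"grip": 0, "linear": [-45, 4, 6], "rot": [-0.017, -0.234, 0.009]}, {"grip": 0, "linear": [-45, 4, 6], "rot": [-0.017, -0.234, 0.009]}, {"grip": 0, "linear": [-92, 5, 77], "rot": [-0.017, -0.234, 0.009]}, {"grip": 0, "linear": [-92, 5, 77], "rot": [-0.017, -0.234, 0.009]}, {"grip": 0, "linear": [-92, 5, 77], "rot": [-0.017, -0.234, 0.009]}]}}

```text
clock: 4.03
position: [493.1, 100.6, 97.1]
ee_rot: [0.969, 0.174, 0.172, -0.031]
contact_force: [0.9, -0.3, 0.6]
gripper_width: -0.3
grasp_force: 0.0
```

```bash
python3 - <<'E'
from m import *
s=arm.read_state();R0=R.from_quat(s["ee_rot"]).as_matrix();p=np.array(s["position"])
print(s["clock"],s["joints"],own(s),R0,pose(0,0,0,70)[1])
for w in [(-80,0,88),(-61,0,88)]:print(w,rel(p,R0,*w,70))
E
```

```text
4.025 [ 0.545  0.203 -0.84   0.344 -0.193  1.054] [-118.735   -1.207   97.144] [[ 0.88   0.348  0.323]
 [ 0.326 -0.938  0.12 ]
 [ 0.345 -0.    -0.939]] [[ 0.881  0.348  0.321]
 [ 0.327 -0.938  0.119]
 [ 0.342  0.    -0.94 ]]
(-80, 0, 88) (array([33.2, -1.2, 21.9]), array([-0.001, -0.003,  0.   ]))
(-61, 0, 88) (array([51. , -1.2, 28.5]), array([-0.001, -0.003,  0.   ]))
```

>>> {"method": "arm_command", "body": {"rows": [{"grip": 0, "linear": [33, -1, 22], "rot": [0, 0, 0]}, {"grip": 0, "linear": [42, -1, 25], "rot": [0, 0, 0]}, {"grip": 0, "linear": [51, -1, 28], "rot": [0, 0, 0]}, {"grip": 0, "linear": [51, -1, 28], "rot": [0, 0, 0]}]}}

```text
clock: 4.53
position: [549.2, 122.0, 91.8]
ee_rot: [0.969, 0.173, 0.176, -0.032]
contact_force: [-0.1, -0.3, 0.0]
gripper_width: 0.2
grasp_force: 0.0
```

```bash
python3 - <<'E'
from m import *
s=arm.read_state();R0=R.from_quat(s["ee_rot"]).as_matrix();p=np.array(s["position"])
print(s["clock"],s["joints"],own(s),s["contact_force"])
for w in [(-61,0,115),(-55,0,135),(-45,0,155),(-32,0,165),(-22,0,168)]:print(w,rel(p,R0,*w,70))
w=imaging.get_image("wrist");cv2.imwrite("pics/w2.png",w["frame"][:,:,::-1])
E
```

```text
4.525 [ 0.53   0.299 -0.69   0.259 -0.235  1.152] [-58.688  -0.643  91.807] [-0.089 -0.271  0.033]
(-61, 0, 115) (array([  6. ,  -0.7, -22.5]), array([-0.001, -0.01 , -0.002]))
(-55, 0, 135) (array([ 18.6,  -0.7, -39.1]), array([-0.001, -0.01 , -0.002]))
(-45, 0, 155) (array([ 35. ,  -0.8, -54.4]), array([-0.001, -0.01 , -0.002]))
(-32, 0, 165) (array([ 50.7,  -0.9, -59.2]), array([-0.001, -0.01 , -0.002]))
(-22, 0, 168) (array([ 61.1,  -0.9, -58.4]), array([-0.001, -0.01 , -0.002]))
```

View pics/w2.png

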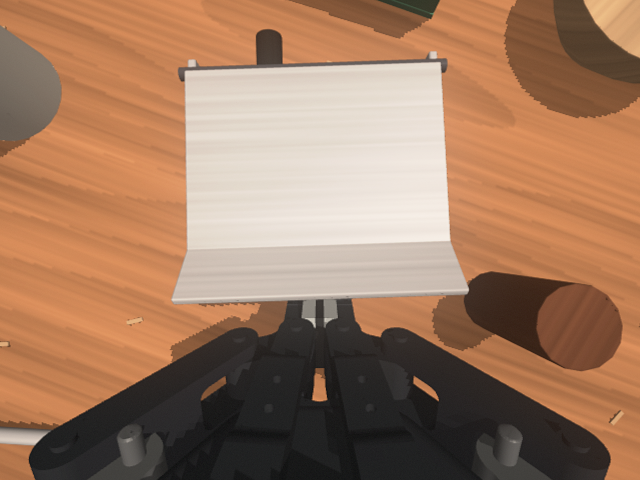

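>>> {"method": "arm_command", "body": {"rows": [{"grip": 0, "linear": [6, -1, -22], "rot": [0, -0.01, 0]}, {"grip": 0, "linear": [19, -1, -39], "rot": [0, -0.01, 0]}, {"grip": 0, "linear": [35, -1, -54], "rot": [0, -0.01, 0]}, {"grip": 0, "linear": [51, -1, -59], "rot": [0, -0.01, 0]}, {"grip": 0, "linear": [61, -1, -58], "rot": [0, -0.01, 0]}, {"grip": 0, "linear": [61, -1, -58], "rot": [0, -0.01, 0]}]}}

```text
clock: 5.32
position: [582.8, 134.8, 166.3]
ee_rot: [0.97, 0.173, 0.17, -0.031]
contact_force: [-1.6, -0.1, 0.3]
gripper_width: 0.4
grasp_force: 0.8
```

```bash
cat > c.py <<'E'
from m import *
s=arm.read_state();R0=R.from_quat(s["ee_rot"]).as_matrix();p=np.array(s["position"])
print(s["clock"],s["joints"],own(s),s["contact_force"],R0[:,2])
for w in eval(sys.argv[1]):print(w,rel(p,R0,*w,70))
a=imaging.get_image("wrist")["frame"];b=imaging.get_image("scene")["frame"][200:320,320:480]
cv2.imwrite(sys.argv[2],np.hstack([cv2.resize(a,(400,300)),cv2.resize(b,(400,300))])[:,:,::-1])
E
python3 c.py "[(-18,0,168),(-22,0,130),(-24,0,89)]" pics/l1.png
```

```text
5.325 [ 0.525  0.252 -0.459  0.114 -0.52   1.308] [-22.733  -0.314 166.265] [-1.58  -0.139  0.258] [ 0.318  0.119 -0.941]
(-18, 0, 168) (array([ 5. , -0.3, -0. ]), array([-0.001,  0.002, -0.003]))
(-22, 0, 130) (array([-11.6,  -0.2,  34.4]), array([-0.001,  0.002, -0.003]))
(-24, 0, 89) (array([-27.4,  -0.2,  72.2]), array([-0.001,  0.002, -0.003]))
```

View pics/l1.png

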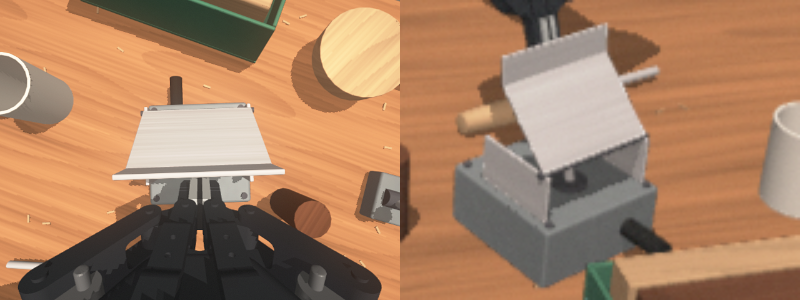

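>>> {"method": "arm_command", "body": {"rows": [{"grip": 0, "linear": [5, 0, 0], "rot": [0, 0, 0]}, {"grip": 0, "linear": [-11, 0, 34], "rot": [0, 0, 0]}, {"grip": 0, "linear": [-20, 0, 55], "rot": [0, 0, 0]}, {"grip": 0, "linear": [-27, 0, 72], "rot": [0, 0, 0]}, {"grip": 0, "linear": [-27, 0, 72], "rot": [0, 0, 0]}, {"grip": 0, "linear": [-27, 0, 72], "rot": [0, 0, 0]}]}}

```text
clock: 6.18
position: [583.0, 135.2, 90.3]
ee_rot: [0.97, 0.173, 0.171, -0.031]
contact_force: [-0.9, -0.0, 0.5]
gripper_width: -0.1
grasp_force: 0.0
```

```bash
python3 c.py "[(-5,0,89),(5,0,89),(12,0,89),(16,0,89)]" pics/l2.png
```

```text
6.175 [ 0.522  0.355 -0.576  0.189 -0.301  1.23 ] [-22.429   0.04   90.349] [-0.862 -0.034  0.508] [ 0.32  0.12 -0.94]
(-5, 0, 89) (array([15.9,  0. ,  7.2]), array([-0.001,  0.   , -0.002]))
(5, 0, 89) (array([25.3, -0. , 10.6]), array([-0.001,  0.   , -0.002]))
(12, 0, 89) (array([31.9, -0. , 13. ]), array([-0.001,  0.   , -0.002]))
(16, 0, 89) (array([35.7, -0. , 14.4]), array([-0.001,  0.   , -0.002]))
```

View pics/l2.png

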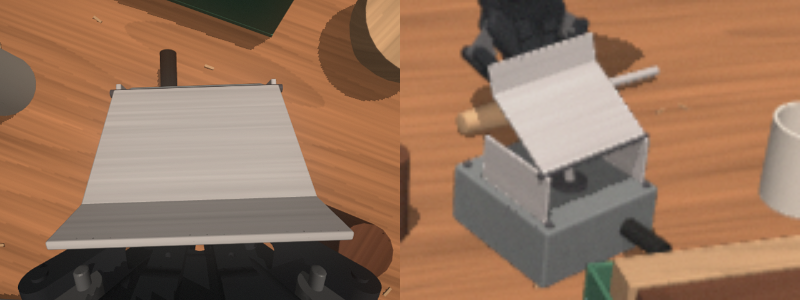

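Guard is still up (about 0.5 rad), toggle still off. Push.

>>> {"method": "arm_command", "body": {"rows": [{"grip": 0, "linear": [16, 0, 7], "rot": [0, 0, 0]}, {"grip": 0, "linear": [25, 0, 10], "rot": [0, 0, 0]}, {"grip": 0, "linear": [32, 0, 13], "rot": [0, 0, 0]}, {"grip": 0, "linear": [32, 0, 13], "rot": [0, 0, 0]}]}}

```text
clock: 6.78
position: [615.2, 147.1, 88.7]
ee_rot: [0.97, 0.173, 0.171, -0.031]
contact_force: [-1.1, -0.0, 0.2]
gripper_width: 0.1
grasp_force: 0.0
```

```bash
python3 c.py "[(16,0,89),(18,0,89),(20,0,89)]" pics/l3.png
```

```text
6.775 [ 0.512  0.404 -0.483  0.157 -0.342  1.272] [11.936 -0.016 88.708] [-1.06  -0.03   0.179] [ 0.32  0.12 -0.94]
(16, 0, 89) (array([ 3.9, -0. ,  1.1]), array([-0.001,  0.   , -0.003]))
(18, 0, 89) (array([ 5.8, -0. ,  1.8]), array([-0.001,  0.   , -0.003]))
(20, 0, 89) (array([ 7.7, -0. ,  2.5]), array([-0.001,  0.   , -0.003]))
```

View pics/l3.png

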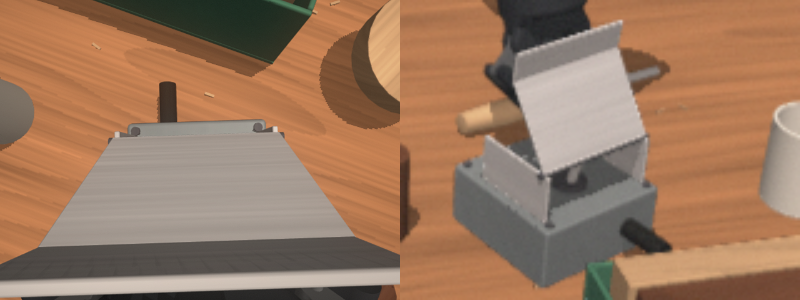

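>>> {"method": "arm_command", "body": {"rows": [{"grip": 0, "linear": [4, 0, 1], "rot": [0, 0, 0]}, {"grip": 0, "linear": [6, 0, 2], "rot": [0, 0, 0]}, {"grip": 0, "linear": [6, 0, 2], "rot": [0, 0, 0]}]}}

```text
clock: 7.25
position: [617.1, 147.2, 87.2]
ee_rot: [0.97, 0.172, 0.166, -0.03]
contact_force: [-11.1, -1.3, 7.1]
gripper_width: -0.0
grasp_force: 5.8
```

>>> {"method": "arm_command", "body": {"rows": [{"grip": 0, "linear": [2, 0, 1], "rot": [0, 0, 0]}, {"grip": 0, "linear": [2, 0, 1], "rot": [0, 0, 0]}]}}

```text
clock: 7.5
position: [617.5, 147.3, 86.8]
ee_rot: [0.971, 0.172, 0.165, -0.029]
contact_force: [-18.2, -2.1, 13.1]
gripper_width: -0.0
grasp_force: 9.1
```

```bash
python3 - <<'E'
from m import *
s=arm.read_state();R0=R.from_quat(s["ee_rot"]).as_matrix();p=np.array(s["position"])
print(own(s))
for w in [(-22,0,89),(-70,0,89),(-120,0,95),(-140,0,160)]:print(w,rel(p,R0,*w,70))
E
```

```text
[14.137 -0.702 86.824]
(-22, 0, 89) (array([-33.4,  -0.6, -14. ]), array([ 0.001,  0.013, -0.004]))
(-70, 0, 89) (array([-78.7,  -0.4, -29.8]), array([ 0.001,  0.013, -0.004]))
(-120, 0, 95) (array([-123.9,   -0.2,  -52. ]), array([ 0.001,  0.013, -0.004]))
(-140, 0, 160) (array([-121.4,   -0.2, -119.9]), array([ 0.001,  0.013, -0.004]))
```

>>> {"method": "arm_command", "body": {"rows": [{"grip": 0, "linear": [-15, 0, -6], "rot": [0, 0.01, 0]}, {"grip": 0, "linear": [-33, 0, -14], "rot": [0, 0.01, 0]}, {"grip": 0, "linear": [-33, 0, -14], "rot": [0, 0.01, 0]}]}}

```text
clock: 7.88
position: [587.8, 136.7, 90.0]
ee_rot: [0.969, 0.173, 0.174, -0.032]
contact_force: [-1.5, -0.5, -0.4]
gripper_width: -0.1
grasp_force: 0.0
```

```bash
python3 - <<'E'
from m import *
s=arm.read_state();print(s["clock"],own(s),s["contact_force"])
p=imaging.get_image("scene")
for n,a in(("off",-.285),("on",.315)): 
    for L in (10,22,32): print(n,L,proj(p,pose(18+L*np.sin(a),0,62+L*np.cos(a))[0]))
b=p["frame"][240:300,350:430]
o=cv2.imread("pics/scene.png")[240:300,350:430]
cv2.imwrite("pics/t.png",np.hstack([cv2.resize(o,(400,300)),cv2.resize(b,(400,300))[:,:,::-1]]))
for w in [(-70,0,89),(-120,0,95),(-140,0,160)]:print(w,rel(np.array(s["position"]),R.from_quat(s["ee_rot"]).as_matrix(),*w,70))
E
```

```text
7.875 [-17.39   -0.304  89.977] [-1.512 -0.54  -0.364]
off 10 [385.933 268.81 ]
off 22 [385.389 263.669]
off 32 [384.934 259.358]
on 10 [387.662 270.096]
on 22 [389.22  266.476]
on 32 [390.537 263.414]
(-70, 0, 89) (array([-49.7,  -0.2, -17.4]), array([-0.001, -0.007, -0.003]))
(-120, 0, 95) (array([-94.4,  -0.1, -40.5]), array([-0.001, -0.007, -0.003]))
(-140, 0, 160) (array([ -90.5,   -0.2, -108.4]), array([-0.001, -0.007, -0.003]))
```

View pics/t.png

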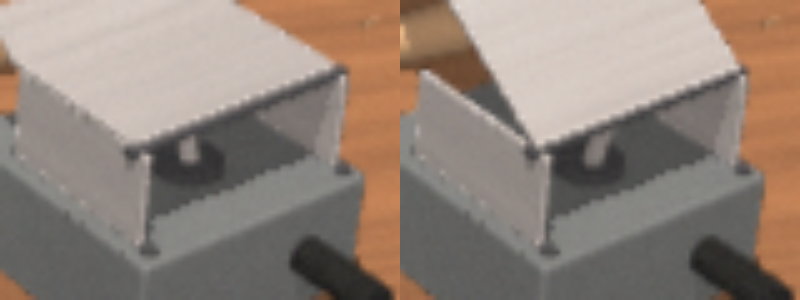

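The stem now leans toward the hinge, with about the slope predicted for "on". Next I withdraw the finger.

>>> {"method": "arm_command", "body": {"rows": [{"grip": 0, "linear": [-25, 0, -9], "rot": [0, 0, 0]}, {"grip": 0, "linear": [-50, 0, -17], "rot": [0, 0, 0]}, {"grip": 0, "linear": [-94, 0, -40], "rot": [0, 0, 0]}, {"grip": 0, "linear": [-94, 0, -40], "rot": [0, 0, 0]}, {"grip": 0, "linear": [-90, 0, -108], "rot": [0, 0, 0]}, {"grip": 0, "linear": [-90, 0, -108], "rot": [0, 0, 0]}, {"grip": 0, "linear": [-90, 0, -108], "rot": [0, 0, 0]}, {"grip": 0, "linear": [-90, 0, -108], "rot": [0, 0, 0]}]}}

```text
clock: 8.93
position: [474.5, 94.9, 158.9]
ee_rot: [0.969, 0.173, 0.174, -0.032]
contact_force: [0.1, 1.1, 0.8]
gripper_width: -0.1
grasp_force: 0.0
```

```bash
python3 c.py "[]" pics/l4.png
```

```text
8.925 [ 0.578  0.066 -0.75   0.191 -0.414  1.184] [-138.129   -0.122  158.865] [0.126 1.117 0.775] [ 0.326  0.122 -0.937]
```

View pics/l4.png

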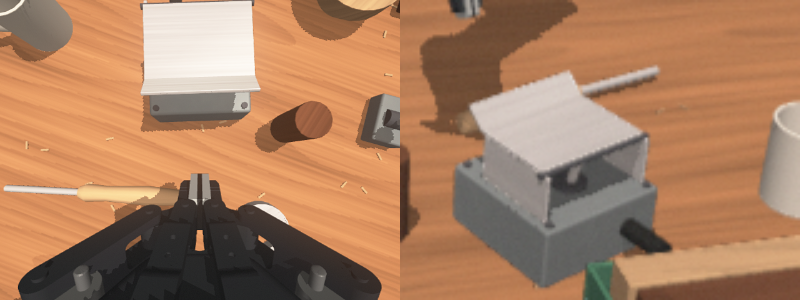

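Guard shut, toggle leaning back (on), and the arm is clear of everything. Handing in.

```bash
python3 -c "
from bench import job
print(job.job_done())"
```

```text
the job is handed in; nothing more can be done
None
```

The lathe drive is switched on: camera views show the toggle leaning back to the hinge and the guard shut, the arm stands clear and touched nothing else, and the job is handed in (no verdict was returned).

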